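# Pack the desk drawer flush and shut it

### The arm

A 7-joint arm with a two-finger parallel gripper is mounted at the origin on the work surface. World frame = base frame: x ahead of the robot, y to its left, z up, the work surface at z = 0. Lengths are in m, angles in rad, forces in N, time in s.
With the tool pointing down it reaches from about 0.4 to 0.9 m from the base axis. Payload 5.5 kg.
Tool frame: the origin (TCP) lies midway between the tips of the shut fingers; the grasp point (between the pads) lies 19 mm behind it (manip.grip_depth is the distance from the TCP to the grasp point, in m); z points along the fingers, y is the line along which they close (so a half turn about z gives the same grasp; the last joint's range is limited). The gripper opens to 92 mm and grips with 3 to 60 N. Pads are 19 mm wide; open, the fingers measure 130 mm over their backs; the gripper's body (75 mm by 190 mm) begins 47 mm behind the grasp point.
Start: joints at [1.581, 0.501, -0.427, 1.55, 0.221, 1.138, -0.21], TCP at [0.163, -0.629, 0.227] pointing down, gripper open.
Joint ranges: [-2.88, 2.88], [-0.31, 2.03], [-1.54, 1.56], [0.2, 2.42], [-1.41, 4.55], [0.19, 2.02], [-2.57, 2.57]. Speed limits (rad/s): [2.57, 2.57, 3.14, 3.14, 3.14, 3.14, 3.14].

### API

Orientations are given as a unit quaternion [x, y, z, w].
In Python, from bench import manip, effector, viewer gives the robot as it stands. Calls block until the motion is done:
- manip.move_pose(position, orientation): joint-space move of the TCP to a pose.
- manip.servo_line(position, ori=None, vel=0.15): straight line of the TCP; ori=None keeps the orientation; vel is the mean speed in m/s.
- manip.movej(angles): joint-space move.
- effector.open_jaws() and effector.close(f_grip=None): open the fingers fully, or close them until they stop; f_grip is the grip in N (None keeps the last).
- manip.sleep(seconds).
- manip.solve_ik(position, orientation): joint angles nearest the present ones, or None.
- viewer.get_image(name): name is "side" or "top" or "wrist"; returns the picture (480x640x3 uint8, red, green, blue); there is no depth.
- viewer.get_calibration(name): a dict with "vfov" (degrees; the focal length in pixels is half the picture's height over the tangent of half this angle, whatever the lens; pixels are square), "cx", "cy" (the principal point, pixels), "eye" and "attitude" of the camera in the world. Camera axes: x right, y down, z forward; pixel columns grow to the right and rows downward; lengths in m; the calibration is good to about 2 mm. A picture is of the moment at which its call begins: read the wrist's pose just before it. get_calibration takes no time and is no camera call; for the wrist camera it gives the pose at the moment of the call.
A pose or a line that the arm cannot do raises manip.PlanningError and nothing moves.
- manip.hand_in(): hands the job in; it is judged then, once.
Readings, each from a call of its own:
- manip.current_clock(): time.
- manip.current_q(): joint angles.
- manip.current_joint_velocities(): joint speeds.
- manip.current_tau(): joint torques, N m.
- manip.current_tool_pos(): TCP position.
- manip.current_tcp_rot(): TCP orientation.
- manip.current_force(): force on the tool from outside, world axes, zero at the start.
- manip.current_wrist_torque(): the same for the moment, N m.
- manip.current_finger_gap(): finger opening in m.
- manip.current_gripper_force(): force on a finger pad.
Only numpy, scipy, OpenCV 4.12 (cv2) and the standard library are available. Lean on these libraries where they do the work, as an engineer would, in place of code of your own. Each camera call takes 0.05 s, during which the arm holds its last target. There are 200 camera calls.

### The job

The open desk drawer cannot shut because the teal case lies on top of one of its neighbours: slide it across into the empty middle bay so that it lies flat, nothing above the rim, and take the fingers off it. Then, with the drawer still open, run the fingertips over the tops of all three cases, from the robot's left to its right, to feel that each lies down, and finally push the drawer fully shut. Leave the other things on the desk where they are.

Things in the scene. Friction and masses are not known exactly. Their poses are not given: they have to be found in the camera images.
- teal_case_center (a point): centre of the loose teal hard case, a flat block 80 (x) x 84 (y) x 24 mm high, 0.1 to 0.25 kg, cream trim; z up, x and y nearly the drawer's. It starts flat on top of the grey case and is too wide to grip; its sides stand above the drawer's rim and can be pushed. Pushed along the drawer's y past the grey case's edge it tips down into the middle bay, whose walls guide it
- grey_case_center (a point): centre of the loose silver-grey case, 84 (x) x 96 (y) x 24 mm high, 0.16 kg, lying on the floor of the drawer's left or right bay (either), under the teal case; x and y nearly the drawer's, z up
- navy_case_center (a point): centre of the loose navy-blue case, 84 (x) x 96 (y) x 24 mm high, 0.16 kg, lying on the floor of the other outer bay; x and y nearly the drawer's, z up
- bay (a point): centre of the floor of the empty middle bay; moves with the drawer. Drawer axes: x the way it shuts (away from the robot), y to the robot's left, z up. White open box, rim 30 mm above this floor all round; inside 92 mm in x, 312 mm in y. Two grey dividers (3 mm thick, 22 mm high) at y = +48.5 and -48.5 mm: middle bay 94 mm in y, each outer bay 106 mm, centred at y = +103 or -103 mm
- roof_edge (a point): middle of the lower front edge of the roof over the drawer, on the fixed white two-tier organizer (336 mm wide in y); axes as for bay. 5 mm above the drawer's rim, so a case that stands proud blocks the drawer. When shut, the drawer front stands 12 mm proud of this edge. Tray walls, set back 40 mm, rise 30 mm above this point, a few tray things at the back 66 mm
- drawer_front (a point): middle of the top edge of the drawer's front panel, on its outer face (towards the robot); axes as for bay. Panel 320 mm wide (y), 10 mm thick, 34 mm high below this point; a round knob 20 mm across stands out 14 mm, its axis 18 mm below this point. Push the face along +x to shut the drawer; 66 mm of free air below the open drawer down to the desk
- drawer (a joint): how far the drawer has been pushed shut: 0 m open (the start), 0.106 m fully shut against its stop; it slides with about 3 N of friction and stays where it is left
- mouse_center (a point): computer mouse, silver, 105 x 58 x 28 mm, on the desk; leave alone
- phone_center (a point): phone lying flat on the desk, 155 x 76 x 10 mm; leave alone
- mug: blue mug, 80 mm across, 90 mm high, origin at the centre of its foot; leave alone
- bottle: clear bottle, 60 mm across, 150 mm high, origin at the centre of its foot; leave alone
Things that resemble listed ones, but are neither listed nor needed, are in the scene too. Of the things that look like the part that bears navy_case_center, the smallest one is meant.

How it is judged:
By the outcome, as a careful person would: the job done as asked, in the order asked, and still so for the second after the job is handed in, with the robot touching nothing.
It also fails if it takes over 59 s, if anything falls off the work surface, if the arm or the gripper's body presses on something with over 40 N, if the wrist force passes 120 N, or if a joint passes its speed limit or range.

## Working session

There is one attempt and no reset: what is moved stays moved. The work goes in short steps, each a Python script; the robot and the scene stay as the last script left them, time stands still between calls to the robot, and variables do not carry over. Pictures are saved under pics/ and viewed, at most 10 in all, crops included, and the job is handed in when it is done.

```bash
ls; mkdir -p pics; python3 - <<'E'
from bench import manip, effector, viewer
import cv2
for n in("top","side"):
    c=viewer.get_calibration(n);print(n,c)
    cv2.imwrite(f"pics/{n}0.png",viewer.get_image(n)[:,:,::-1])
print(manip.current_clock(),manip.current_tcp_rot())
E
```

```text
pics
top {'vfov': 42.56985540713355, 'cx': 320.02455759975305, 'cy': 237.58948809748765, 'eye': array([0.22488162, 0.018987  , 1.66987048]), 'attitude': array([-0.70475563,  0.70546815, -0.05559192,  0.05043539])}
side {'vfov': 45.94622400990589, 'cx': 313.6641829192449, 'cy': 243.202237626415, 'eye': array([-0.23075245,  1.06439491,  0.84013897]), 'attitude': array([-0.23989225,  0.83489332, -0.47287451,  0.14762976])}
0.1 [ 9.92018472e-01  1.26089686e-01 -8.04913349e-05 -8.57484486e-04]
```

View pics/top0.png

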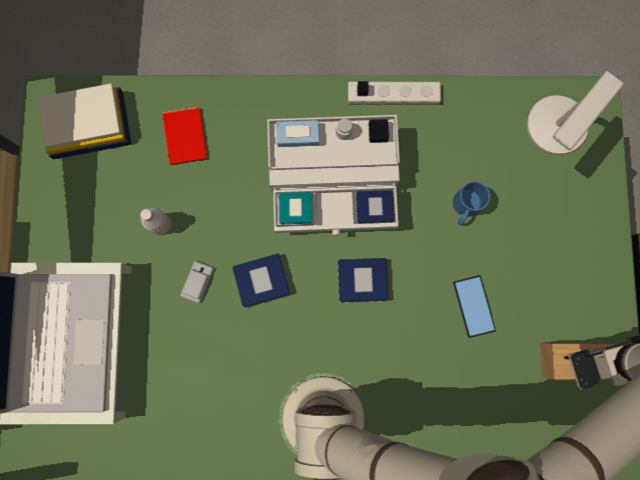

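View pics/side0.png

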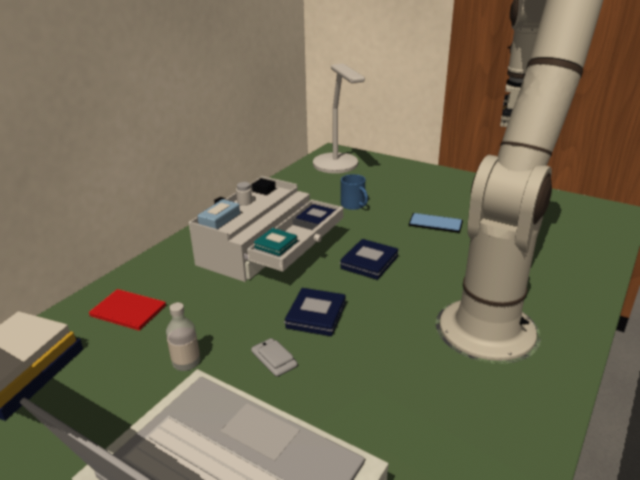

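Top view: the teal case is at (296,208) in the left bay. There are three navy candidates: (375,207) in the drawer's right bay, plus (262,280) and (363,280) lying on the desk, both larger. I choose the one in the drawer. The mug is at (472,200), bottle (156,221), phone (474,306) and mouse (198,281).

```bash
cat > h.py <<'E'
from bench import manip, effector, viewer
import cv2, numpy as np
from scipy.spatial.transform import Rotation as R
def cal(n):
    c=viewer.get_calibration(n); return c
def p2w(c,uv,z):
    f=240/np.tan(np.radians(c['vfov'])/2)
    d=R.from_quat(c['attitude']).apply([(uv[0]-c['cx'])/f,(uv[1]-c['cy'])/f,1])
    return c['eye']+d*(z-c['eye'][2])/d[2]
def w2p(c,p):
    f=240/np.tan(np.radians(c['vfov'])/2)
    q=R.from_quat(c['attitude']).inv().apply(np.asarray(p)-c['eye'])
    return np.array([c['cx']+f*q[0]/q[2],c['cy']+f*q[1]/q[2]])
def snap(n,name,box=None,s=1):
    im=viewer.get_image(n)[:,:,::-1]
    if box: im=im[box[1]:box[3],box[0]:box[2]]
    cv2.imwrite(f"pics/{name}.png",cv2.resize(im,None,fx=s,fy=s,interpolation=cv2.INTER_CUBIC))
E
python3 - <<'E'
from h import *
snap("top","top1",(255,170,415,290),5)
c=cal("top")
for n,uv,z in[("teal",(296,208),.118),("navy",(375,207),.094),("FL",(275,232),.1),("FR",(398,229),.1),("knob",(336,232),.082),("mug",(475,197),.09)]: print(n,p2w(c,uv,z).round(3))
E
```

```text
teal [0.536 0.069 0.118]
navy [ 0.544 -0.136  0.094]
FL [0.477 0.123 0.1  ]
FR [ 0.485 -0.194  0.1  ]
knob [ 0.48  -0.035  0.082]
mug [ 0.571 -0.4    0.09 ]
```

View pics/top1.png

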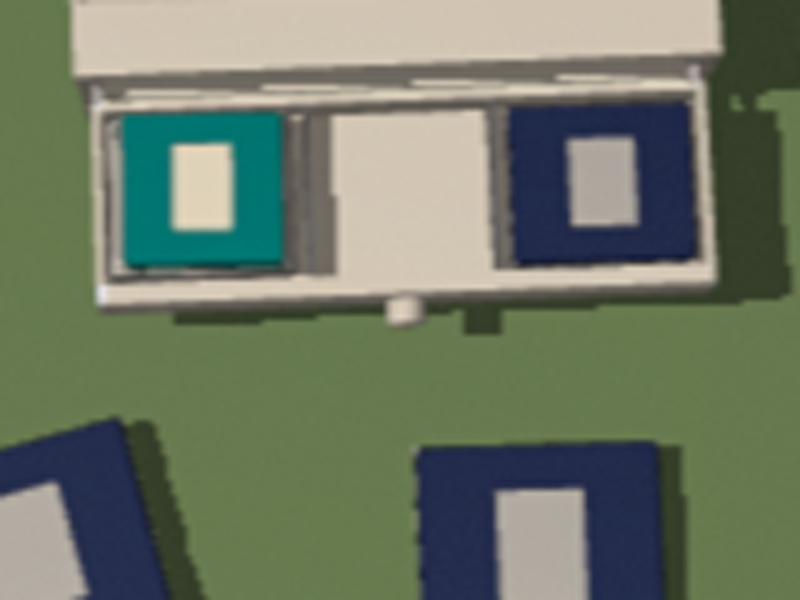

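The crop confirms the choice: the teal case lies on the grey one in the left bay, the middle bay is empty, and the small navy case sits in the right bay. The front top edge runs (275,230)–(398,227), which measures 317 mm against the stated 320. Next I close the fingers, move above the middle bay and take a close wrist picture.

```bash
cat >> h.py <<'E'
PSI=0.02
def ori(psi,s): # tool z down, tool y along s*drawer x
    z=np.array([0,0,-1.]); y=s*np.array([np.cos(psi),np.sin(psi),0]); x=np.cross(y,z)
    return R.from_matrix(np.c_[x,y,z]).as_quat()
E
python3 - <<'E'
from h import *
effector.close(5)
c=cal("top")
g=lambda u,v,z:p2w(c,(255+u/5,170+v/5),z)
FL,FR=g(100,303,.1),g(716,288,.1);print("front",FL,FR,(FL+FR)/2,np.arctan2(-(FL-FR)[0],(FL-FR)[1]))
T=[g(u,v,.118) for u,v in((122,112),(284,112),(284,265),(124,267))];print(np.round(T,3),np.mean(T,0))
q0=manip.current_q()
best=None
for s in(1,-1):
    q=manip.solve_ik([.50,0.0,.38],ori(.02,s));print(s,None if q is None else np.round(q,2))
    if q is not None and (best is None or np.abs(q-q0).max()<best[0]): best=(np.abs(np.array(q)-q0).max(),s)
s=best[1]
manip.move_pose([.50,0.0,.38],ori(.02,s))
c=cal("wrist");print(s,c,manip.current_tool_pos(),manip.current_clock())
snap("wrist","w0"); print(manip.current_force())
E
```

```text
front [0.48057602 0.12347693 0.1       ] [ 0.48831506 -0.19489193  0.1       ] [ 0.48444554 -0.0357075   0.1       ] 0.02430362647119016
[[0.577 0.112 0.118]
 [0.577 0.028 0.118]
 [0.497 0.028 0.118]
 [0.496 0.11  0.118]] [0.53704499 0.06974154 0.118     ]
1 [ 0.91  0.19 -1.09  1.69  0.17  1.36 -0.19]
-1 None
1 {'vfov': 60.04966790206165, 'cx': 321.6007617630842, 'cy': 240.34795273609728, 'eye': array([0.4986203 , 0.07290871, 0.53748834]), 'attitude': array([9.90088544e-01, 8.18186187e-03, 6.76699068e-04, 1.40204402e-01])} [ 0.50012167 -0.0013768   0.37971429] 4.1667
[-0.53196372 -0.07654165 -0.6300482 ]
```

View pics/w0.png

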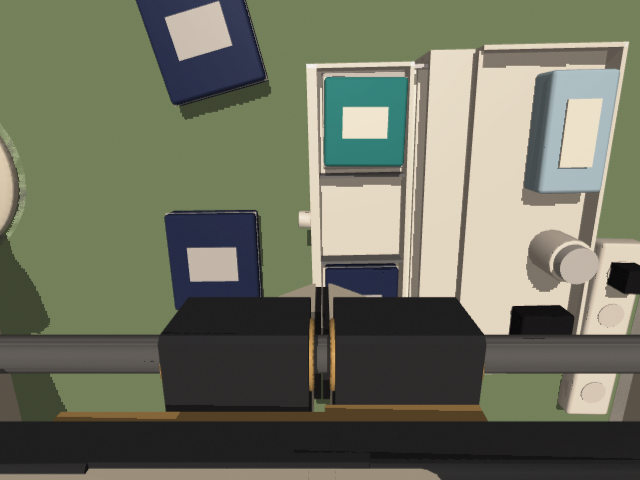

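Wrist view: teal top corners are at about (324,77), (407,76), (404,166) and (323,165). The drawer's front-left rim corner is at (308,67), its back-left corner at (414,66) and the knob at (305,219).

```bash
python3 - <<'E'
from h import *
c=cal("wrist")
for n,uv,z in [("t",(324,77),.118),("t",(407,76),.118),("t",(404,166),.118),("t",(323,165),.118),("FL",(308,67),.1),("BL",(414,66),.1),("knob",(305,219),.09),("front300",(317,300),.1),("roof",(436,150),.105)]: print(n,p2w(c,uv,z).round(4))
E
```

```text
t [0.4998 0.1124 0.118 ]
t [0.5781 0.1146 0.118 ]
t [0.5813 0.0306 0.118 ]
t [0.5003 0.0302 0.118 ]
FL [0.484 0.123 0.1  ]
BL [0.5877 0.1256 0.1   ]
knob [ 0.4816 -0.032   0.09  ]
front300 [ 0.4962 -0.1245  0.1   ]
roof [0.6153 0.046  0.105 ]
```

```bash
cat >> h.py <<'E'
PSI=0.023; B=np.array([.542,-.034,.07])
X=np.array([np.cos(PSI),np.sin(PSI),0]); Y=np.array([-np.sin(PSI),np.cos(PSI),0]); Q=ori(PSI,1)
def D(x,y,z): return B+x*X+y*Y+np.array([0,0,z-B[2]])
def loc(): d=np.array(manip.current_tool_pos())-B; return np.round([d@X,d@Y,d[2]+B[2]],4)
def F(): f=np.array(manip.current_force()); return np.round([f@X,f@Y,f[2]],1)
E
python3 - <<'E'
from h import *
manip.move_pose(D(-.002,.185,.19),Q)
manip.servo_line(D(-.002,.185,.106),Q,vel=.1)
print(loc(),F(),manip.current_clock())
for y in np.arange(.175,.094,-.01):
    manip.servo_line(D(-.002,y,.106),Q,vel=.08); print(loc(),F())
print(manip.current_clock())
snap("wrist","w1")
E
```

```text
[-0.0015  0.1854  0.1065] [-0.1  0.3 -0.1] 6.175
[-0.0015  0.1739  0.1063] [-0.5 -0.2  1. ]
[-0.0019  0.164   0.106 ] [-0.2  0.3  0.3]
[-0.002   0.1542  0.1059] [ 0.6 -0.9 -0.3]
[-0.002   0.144   0.1059] [ 0.2 -1.1 -0.7]
[-0.002   0.134   0.1059] [-0.  -0.3 -0.3]
[-0.002   0.124   0.1059] [ 0.1 -0.6 -1.4]
[-0.002   0.114   0.1059] [-0.3  0.4  0.3]
[-0.002   0.1039  0.1059] [ 0.3 -0.5 -0.1]
[-0.002   0.094   0.1059] [-0.5 -0.1 -0. ]
8.65
```

View pics/w1.png

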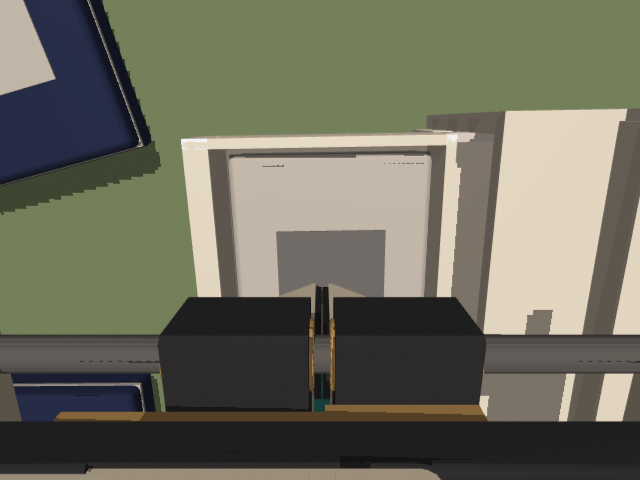

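The grey case is now uncovered from (230,155) to (430,300), so the teal case is sliding ahead of the fingers, hidden beneath the hand. I'll keep pushing.

```bash
python3 - <<'E'
from h import *
for y in [.086,.078,.07,.064,.060,.057,.054,.051]:
    manip.servo_line(D(-.002,y,.106),Q,vel=.06); f=F(); print(loc(),f)
    if abs(f).max()>15: break
manip.sleep(.2);print(F())
manip.servo_line(D(-.002,y+.012,.115),Q,vel=.1)
manip.servo_line(D(-.002,.09,.24),Q,vel=.25)
snap("wrist","w2"); print(manip.current_clock())
E
```

```text
[-0.002   0.0852  0.1059] [0.8 0.  0.2]
[-0.002   0.0773  0.1059] [0.  0.1 0.5]
[-0.002   0.0693  0.1059] [-0.2 -0.  -0.1]
[-0.002   0.0634  0.1059] [-0.4 -0.8  1.4]
[-0.002   0.0597  0.1059] [ 0.4 -0.1 -0.1]
[-0.002   0.0568  0.106 ] [-0.5  1.3  0.1]
[-0.002   0.0535  0.1059] [-0.1 -0.2  0.6]
[-0.002   0.0506  0.106 ] [ 0.   0.8 -0.2]
[ 0.6 -0.8  0.7]
12.025
```

View pics/w2.png

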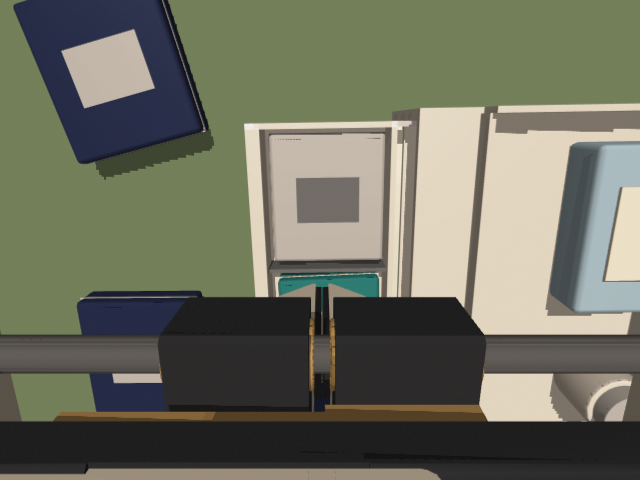

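The teal edge is now at about row 276 (columns 278–378), past the divider at row 265, so it has dropped into the middle bay. I'll check that it lies flat from further left.

```bash
python3 - <<'E'
from h import *
c=cal("wrist")
for uv in((280,276),(378,275)):
    d=p2w(c,uv,.094)-B;print((d@X).round(4),(d@Y).round(4))
d=p2w(c,(385,262),.094)-B;print("grey",d@X,d@Y)
manip.servo_line(D(-.002,.135,.30),Q,vel=.25)
snap("wrist","w3",(180,80,500,320),2.5); print(manip.current_clock())
E
```

```text
-0.0362 0.0468
0.04 0.0475
grey 0.04497858978514534 0.058212522696687016
12.525
```

View pics/w3.png

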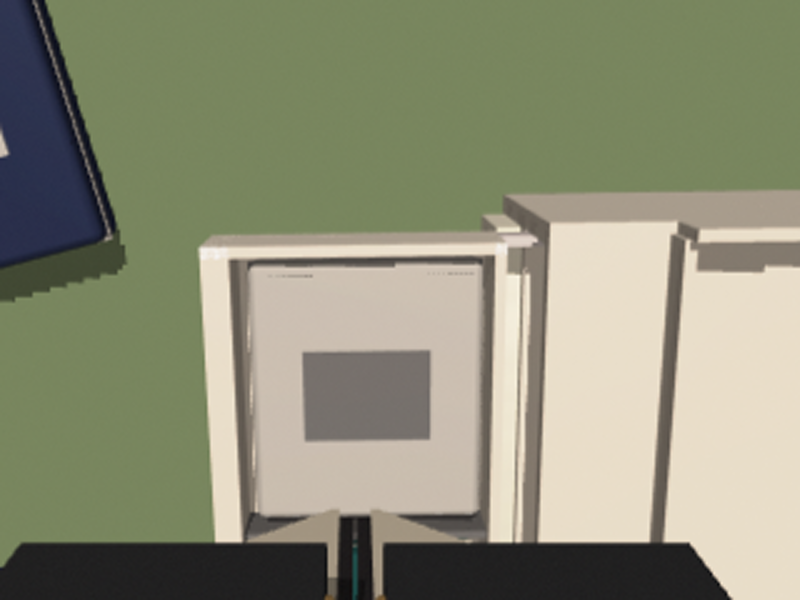

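The view shows the grey case flat in the left bay, but the hand hides the middle bay. I'll check with the fixed cameras, combined in one picture.

```bash
python3 - <<'E'
from h import *
manip.servo_line(D(-.002,.17,.22),Q,vel=.25)
a=viewer.get_image("top")[165:245,255:415,::-1]; b=viewer.get_image("side")[180:275,190:350,::-1]
f=lambda i,s:cv2.resize(i,None,fx=s,fy=s,interpolation=cv2.INTER_CUBIC)
cv2.imwrite("pics/m1.png",np.vstack([f(a,3.4),f(b,3.4)])); print(manip.current_clock())
E
```

```text
13.125
```

View pics/m1.png

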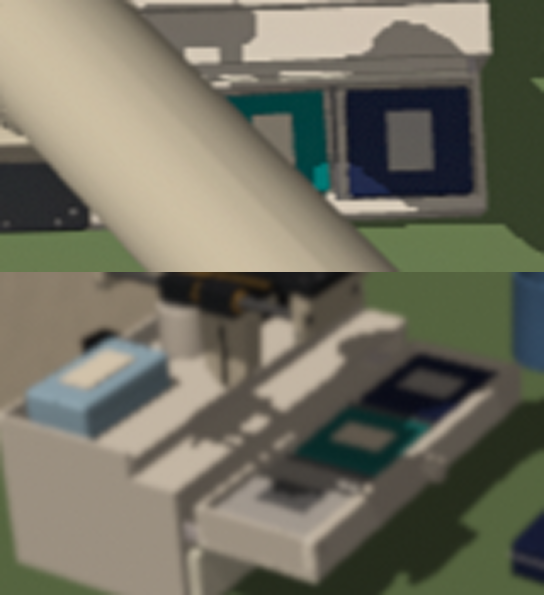

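The side view shows all three cases at one level, with teal flat in the middle bay and navy to its right. The top view puts teal's right edge at about (351,208). Next is the touch sweep, which also checks the heights.

```bash
cat > sweep.py <<'E'
from h import *
XO=-.002
def fz(n=4):
    v=[]
    for _ in range(n): manip.sleep(.02); v.append(manip.current_force()[2])
    return np.mean(v)
def feel(y0,y1):
    manip.servo_line(D(XO,y0,.104),Q,vel=.15); manip.servo_line(D(XO,y0,.098),Q,vel=.06)
    b=fz(); z=.098; f=0
    while z>.089 and f<2.5:
        z-=.0007; manip.servo_line(D(XO,y0,z),Q,vel=.03); f=fz()
    l=loc(); print("touch",l,round(f,1),"base",round(b,1))
    if f<2.5: manip.servo_line(D(XO,y0,.104),Q,vel=.1); return False
    for y in np.linspace(y0,y1,6)[1:]:
        manip.servo_line(D(XO,y,z),Q,vel=.05); f=fz(3); print("  ",loc(),round(f,1))
        if f<1.2: z-=.0004
        if f>6: z+=.0005
    manip.servo_line(D(XO,y1,.104),Q,vel=.1); return True
E
python3 - <<'E'
from sweep import *
manip.servo_line(D(XO,.127,.125),Q,vel=.25)
print(feel(.127,.08),F(),manip.current_clock())
E
```

```text
touch [-0.0018  0.127   0.0943] 5.6 base 0.4
   [-0.0014  0.1176  0.0943] 5.1
   [-0.0013  0.1078  0.0943] 6.3
   [-0.0018  0.0969  0.0943] 5.7
   [-0.0018  0.0881  0.0943] 5.6
   [-0.0019  0.079   0.0943] 5.0
True [-0.5  0.1  0. ] 18.4083
```

```bash
python3 - <<'E'
from sweep import *
print(feel(.02,-.022),manip.current_clock())
print(feel(-.082,-.125),manip.current_clock())
E
```

```text
touch [-0.0017  0.02    0.0943] 5.5 base -0.1
   [-0.0014  0.0116  0.0943] 5.0
   [-0.0012  0.0028  0.0943] 5.8
   [-0.0013 -0.0059  0.0943] 7.3
   [-0.0019 -0.0157  0.0943] 4.9
   [-0.0019 -0.0239  0.0943] 4.7
True 23.2583
touch [-0.0018 -0.082   0.0943] 5.5 base 0.0
   [-0.0013 -0.0908  0.0943] 5.4
   [-0.0012 -0.0998  0.0943] 5.8
   [-0.0012 -0.1088  0.0943] 6.6
   [-0.0019 -0.1187  0.0944] 4.5
   [-0.002  -0.1258  0.0943] 4.8
True 28.15
```

All three lie flat at z = 0.0943 m. Next I turn the hand a quarter turn and open the fingers to straddle the knob, so the push on the front is symmetric.

```bash
python3 - <<'E'
from h import *
manip.servo_line(D(-.002,-.125,.22),Q,vel=.2)
q0=np.array(manip.current_q());c=[]
for k in(1,-1):
    o=ori(PSI+k*np.pi/2,1)
    qs=[manip.solve_ik(D(x,0,z),o) for x,z in((-.11,.22),(-.11,.08),(.045,.08))]
    print(k,[None if q is None else np.round(q,2) for q in qs])
    if all(q is not None for q in qs): c.append((np.abs(np.array(qs[0])-q0).max(),k))
k=min(c)[1]; o=ori(PSI+k*np.pi/2,1)
manip.move_pose(D(-.11,0,.22),o); effector.open_jaws()
manip.servo_line(D(-.11,0,.081),o,vel=.15)
print(k,loc(),F(),manip.current_finger_gap(),manip.current_clock())
v=viewer.get_image("wrist")[:,:,::-1]; cv2.imwrite("pics/w4.png",v)
E
```

```text
1 [array([ 1.16,  0.29, -1.28,  2.06,  0.33,  1.03,  1.31]), array([ 1.02,  0.69, -1.24,  2.17,  0.86,  0.92,  0.84]), array([ 0.81,  0.9 , -1.16,  1.81,  0.93,  1.11,  0.9 ])]
-1 [array([ 0.8 ,  0.15, -0.83,  2.06,  0.13,  0.98, -1.65]), array([ 0.58,  0.39, -0.65,  2.18,  0.38,  0.67, -1.87]), array([ 0.43,  0.6 , -0.55,  1.82,  0.41,  0.84, -1.87])]
1 [-1.094e-01  1.000e-04  8.150e-02] [ 0.6 -0.4 -0.4] 0.09211859422646176 32.725
```

View pics/w4.png

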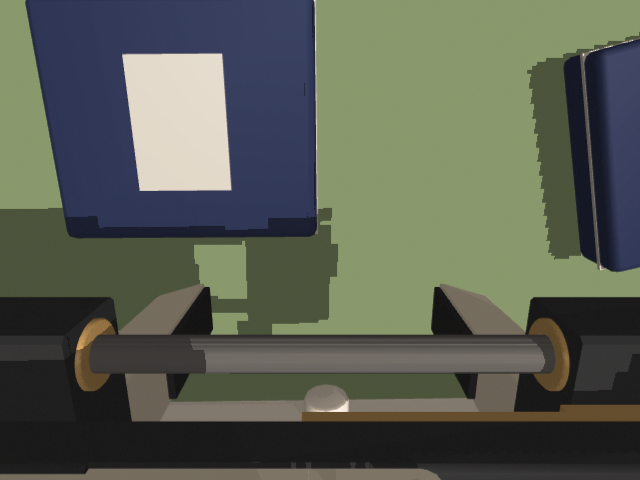

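The knob at (327,400) sits midway between the open fingers, and the decoy cases on the desk are clear. I'll push the drawer shut.

```bash
python3 - <<'E'
from h import *
o=manip.current_tcp_rot(); o=ori(PSI+np.pi/2,1)
x=-.08; manip.servo_line(D(x,0,.081),o,vel=.08)
while x<.055:
    x+=.006 if x<.03 else .0015
    manip.servo_line(D(x,0,.081),o,vel=.06); f=F(); print(loc()[0],f)
    if f[0]<-14: break
manip.sleep(.2); print("end",loc(),F(),manip.current_clock())
E
```

```text
-0.0738 [-0.4 -0.2 -1. ]
-0.0676 [-1.   0.7 -0.5]
-0.0618 [-0.7 -0.8 -1.1]
-0.0558 [-0.4  0.3 -0.4]
-0.0496 [-0.7  0.7 -0.5]
-0.0435 [-0.4  0.5 -0.6]
-0.0375 [-1.1  0.2 -0.5]
-0.0315 [0.5 0.5 0.2]
-0.0255 [-0.2 -0.4 -0.1]
-0.0195 [-0.6 -0.2  0. ]
-0.0135 [-0.3  0.1 -0. ]
-0.0075 [-0.9  0.  -0.6]
-0.0015 [-0.2  0.4  0.3]
0.0045 [-1.   0.1 -0.2]
0.0105 [-0.3 -0.3  0.3]
0.0165 [-0.7 -0.4  0.4]
0.0225 [-0.7 -1.  -0.7]
0.0285 [-0.6 -0.2 -0.3]
0.0344 [-0.2  0.1 -0.6]
0.0353 [-1.9 -0.3  1.1]
0.0368 [-2.8 -0.7  1. ]
0.0385 [-2.5  0.6 -1.1]
0.0401 [-2.6  0.6 -0.8]
0.0408 [-3.8  0.5  2.1]
0.0408 [-8.8 -0.7  5. ]
0.0409 [-12.6  -0.2   8.7]
0.0409 [-17.3  -1.8  12.1]
end [0.0409 0.0001 0.0804] [-16.8  -1.5  10.7] 40.25
```

The push ran into a firm stop at x = 0.0409 m, against 0.0405 predicted. I'll back off and verify.

```bash
python3 - <<'E'
from h import *
o=ori(PSI+np.pi/2,1)
manip.servo_line(D(.03,0,.081),o,vel=.06)
manip.servo_line(D(-.09,0,.083),o,vel=.15)
manip.servo_line(D(-.12,0,.25),o,vel=.25)
a=viewer.get_image("top")[80:300,130:500,::-1]; b=viewer.get_image("side")[150:390,100:470,::-1]
f=lambda i,s:cv2.resize(i,None,fx=s,fy=s,interpolation=cv2.INTER_CUBIC)
cv2.imwrite("pics/m2.png",f(np.vstack([a,b]),1.3)); print(F(),manip.current_clock())
E
```

```text
[ 0.4 -0.2  0.3] 42.5417
```

View pics/m2.png

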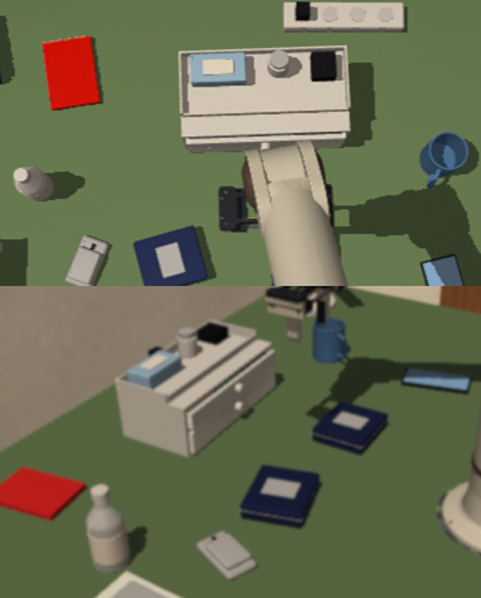

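The drawer is fully shut with its knob at about (265,147), the other things are where they were, and the robot touches nothing.

```bash
python3 -c "
from bench import manip
print(manip.hand_in())"
```

```text
the job is handed in; nothing more can be done
None
```

The teal case lies flat in the middle bay, I felt all three cases from left to right at the same height (0.094 m), and the drawer is shut against its stop; the job was handed in at about 43 s.

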